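# Nest the stereoscope body in the alignment jig

## Robot

A 6-joint arm with a two-finger parallel gripper is mounted at the origin on the work surface. World frame = base frame: x ahead of the robot, y to its left, z up, the work surface at z = 0. Lengths are in m, angles in degrees, forces in N, time in s.
With the tool pointing down it reaches from about 0.35 to 0.875 m from the base axis. Payload 4.2 kg.
Tool frame: the origin (TCP) lies on the front face of the gripper's body, between the roots of the fingers; the fingertips stand 70 mm ahead of it and the grasp point (between the pads) lies 51 mm ahead of it; z points along the fingers, y is the line along which they close (so a half turn about z gives the same grasp; the last joint's range is limited). The gripper opens to 87 mm and grips with 3 to 60 N. Pads are 19 mm wide; open, the fingers measure 117 mm over their backs; the gripper's body (75 mm by 190 mm) begins 51 mm behind the grasp point.
Start: joints at [-62.074, 22.042, 0.453, 0, -68.411, -14.817], TCP at [0.142, -0.609, 0.292] pointing down, gripper open.
Joint ranges: [-179.83, 179.83], [-69.29, 118.12], [-61.27, 80.66], [-181.25, 117.63], [-171.15, -9.14], [-177.46, 177.46]. Speed limits (degrees/s): [159.86, 159.86, 180, 180, 180, 180].

## Interface

Orientations are given as a 3x3 rotation matrix whose columns are the frame's x, y, z axes.
In Python, from station import r gives the robot as it stands.
- The arm moves only by the shell command python3 -m pendant 'ROWS' [OPENING]. ROWS is JSON, a list of rows, each a list of 2 entries, a list of its own where there are three numbers: the shift along the tool's x, y, z in mm, then the turn, a rotation vector about the tool's x, y, z in rad. A call has 1 to 10 rows; each row is the pose to reach, as a shift and turn from the pose commanded when the call began, along the tool's axes at that moment; what a row does not reach only later rows make up. A row lasts 1/10 s, in which the tool goes at most 50 mm and 8.59 degrees, less where a joint would pass 70% of its speed; a pose out of reach is approached as far as the arm can. A call with a gripper value outside its range is refused whole. OPENING is the opening, from 0 (shut) to 1 (fully open), set as the call begins (- or left out, the last holds). The fingers move at their own pace and stop on an object; the grip force is fixed at half the most. Time passes only in rows, so rows that repeat a pose let the fingers close. It gives the time, the measured TCP pose, the force, the opening and the grip force at its end, in the units of the state.
- r.sense(): the state, without advancing time (a new reading comes with each control period).
- r.capture(name): name is "scene" or "top" or "wrist"; returns a dict with "frame" (400x640x3 uint8, red, green, blue), "vertical_fov" (degrees; the focal length in pixels is half the picture's height over the tangent of half this angle, whatever the lens; pixels are square), "cx", "cy" (the principal point, pixels), "distortion" ([k1, k2, p1, p2, k3] as OpenCV has them; the pictures are not rectified), "rvec" (rotation vector, rad) and "tvec" (3), from world to camera coordinates, as OpenCV has them. Camera axes: x right, y down, z forward; pixel columns grow to the right and rows downward; lengths in m; the calibration is good to about 2 mm. A picture is of the moment at which its call begins. There is no depth.
- r.finish_job(): hands the job in; it is judged then, once.
The state is a dict: "time_s": time; "joints": joint angles; "joint_velocities": joint speeds; "effort": joint torques, N m; "tcp_pos": TCP position; "ee_rot": TCP orientation; "wrist_force": force on the tool from outside, world axes, zero at the start; "moment": the same for the moment, N m; "gripper_width": opening from 0.0 (shut) to 1.0 (fully open); "gripper_force": force on a finger pad.
Only numpy, scipy, OpenCV 4.12 (cv2) and the standard library are available. Lean on these libraries where they do the work, as an engineer would, in place of code of your own. Each camera call takes 0.05 s, during which the arm holds its last target. There are 200 camera calls.

## Task

Push the mahogany viewer body across the table into the copper alignment jig, so that its long back side lies flat against the fence and its empty-socket end is up against the fixed end stop, and push the jig's sliding stop along the fence until it touches the body's other end. Do it by pushing with the fingers only: the body stays flat on the table, never lifted or tipped, and everything else on the table is left where it is.

Things in the scene. Friction and masses are not known exactly. Their poses are not given: they have to be found in the camera images.
- viewer: mahogany stereoscope viewer body, a loose plain square-sided block lying lens side up, 0.3 to 0.55 kg: 84 mm (its x) by 150 mm (its y) by 48 mm high. Origin: centre of the underside; +x points to its back side (the one for the fence), +y to its empty-socket end. On top, 36 mm either side of centre, two brass sockets: the +y one empty, the -y one with a lens tube, rising to 70 mm above the table
- viewer_back_left (a point): lower corner of the body where its back side meets its empty-socket end; the body's axes
- viewer_back_right (a point): lower corner of the body where its back side meets its other end; the body's axes
- viewer_left_end (a point): middle of the lower edge of the body's empty-socket (+y) end; the body's axes
- viewer_right_end (a point): middle of the lower edge of the body's other (-y) end; the body's axes
- jig_corner (a point): inner corner of the copper jig, at table height, where the fence's front face (x = 0) meets the end stop's inner face (y = 0). x points through the fence (about away from the robot), y along it to the fixed end stop (about to the robot's left). The end stop is a block 14 mm thick, 30 mm high, standing out 55 mm in front of the fence. The nested body's centre is at x -42, y -75 mm
- jig: the copper alignment jig, screwed to the table; origin on the table at the middle of the fence's front face, axes as jig_corner, which lies at y +158 mm. The fence is a bar 350 mm long, 30 mm high, 10 mm thick, with a flat screwed foot behind it (4 mm high, out to x +55 mm)
- sliding_stop (a joint): travel of the jig's sliding stop along the fence, m: 0 at the far right end, growing towards the fixed end stop, 0.165 at most; it meets the nested body at 0.140. A copper saddle block on the fence, 28 mm thick along it, 3 to 41 mm above the table, standing out 45 mm in front, slackened nickel thumb wheel on top (to 54 mm). It slides against a drag of about 2 N and stays where left
- stop_face (a point): middle of the sliding stop's inner face (the one that meets the body), 17 mm above the table and 22 mm in front of the fence; the jig's axes
- stop_push (a point): middle of the sliding stop's outer face (the one to push on, facing -y of the jig), 20 mm above the table and 22 mm in front of the fence; the jig's axes
- lens_tube: loose brass lens tube standing on end, 39 mm across with a 45 mm rim, 42 mm high; a bystander, to be left alone. Origin at its underside on the table
- lens_blank: green glass lens blank, a domed disc 42 mm across and 9 mm high; a bystander, to be left alone. Origin at its underside on the table
- caliper: boxwood slide caliper lying flat, beam 150 x 16 x 6 mm along its x, two jaws 52 mm long to +y; a bystander, to be left alone. Origin at its underside on the table
- thumb_wheel: loose nickel-plated knurled thumb wheel, 28 mm across, 15 mm high; a bystander, to be left alone. Origin at its underside on the table
- wax_tin: closed round aluminium wax tin, 62 mm across, 24 mm high; a bystander, to be left alone. Origin at its underside on the table
- screwdriver: wooden-handled screwdriver lying on the table, about 170 mm long; a bystander, to be left alone. Origin at its underside on the table
- dust_brush: wooden dust brush lying on the table, about 180 mm long; a bystander, to be left alone. Origin at its underside on the table
There are look-alikes about, which are no part of the job. Leave any turquoise look-alike of the viewer alone.

How it is judged (in metres and radians):
At the end, for the whole second after the job is handed in: Both back corners of the body are within 3 mm of the fence, its empty-socket end is within 3 mm of the fixed end stop, the sliding stop is within 3 mm of its other end, and the body lies flat and at rest (x of each of viewer_back_left, viewer_back_right in the frame of jig_corner above -0.003 m and y of viewer_left_end in the frame of jig_corner above -0.003 m and y of viewer_right_end in the frame of stop_face below 0.003 m and height (world z) of viewer below 0.004 m and angle between viewer's own z axis and vertical below 0.05 rad and linear speed of viewer below 0.01 m/s and velocity of joint sliding_stop below 0.01 m/s); the robot touches nothing.
It fails at once if the viewer body is lifted or tipped (more than 10 mm off the table or 0.15 rad) (height (world z) of viewer above 0.01 m or angle between viewer's own z axis and vertical above 0.15 rad).
It fails at once if any bystander is moved more than 10 mm (distance of any of lens_tube, lens_blank, caliper, thumb_wheel, wax_tin, screwdriver, dust_brush from where it was at the start of the episode above 0.01 m).
It also fails if it takes over 64 s, if anything falls off the work surface, if the arm or the gripper's body presses on something with over 40 N, if the wrist force passes 120 N, or if a joint passes its speed limit or range.

## Working session

There is one attempt and no reset: what is moved stays moved. The work goes in short steps, Python scripts to look and compute and a shell command to move; the robot and the scene stay as the last step left them, time stands still between calls to the robot, and variables do not carry over. Pictures are saved under pics/ and viewed, at most 10 in all, crops included, and the job is handed in when it is done.

```bash
ls; mkdir -p pics
cat > h.py <<'E'
import numpy as np,cv2
from station import r
def cam(n,save=None):
    c=r.capture(n)
    if save: cv2.imwrite('pics/'+save,c['frame'][:,:,::-1])
    f=200/np.tan(np.radians(c['vertical_fov'])/2)
    c['K']=np.array([[f,0,c['cx']],[0,f,c['cy']],[0,0,1.]]);c['d']=np.array(c['distortion'],float)
    c['R']=cv2.Rodrigues(np.array(c['rvec'],float))[0];c['t']=np.array(c['tvec'],float).ravel()
    return c
def ray(c,px,z):
    p=cv2.undistortPoints(np.array(px,float).reshape(-1,1,2),c['K'],c['d']).reshape(-1,2)
    d=np.c_[p,np.ones(len(p))]@c['R'];o=-c['R'].T@c['t']
    return o+d*((z-o[2])/d[:,2])[:,None]
def proj(c,P):
    return cv2.projectPoints(np.array(P,float).reshape(-1,1,3),np.array(c['rvec'],float),c['t'],c['K'],c['d'])[0].reshape(-1,2)
E
python3 - <<'E'
from h import *
for n in('scene','top'):
    c=cam(n,n+'0.png');print(n,-c['R'].T@c['t'],c['K'][0,0])
s=r.sense();print(s['tcp_pos'],np.round(s['ee_rot'],3),s['time_s'])
E
```

```text
pics
scene [ 1.18002282 -0.00150714  1.01846142] 435.71628445769664
top [0.45433993 0.02343644 0.95880883] 398.7961863989371
[ 0.14169841 -0.60831879  0.29126753] [[-0.974 -0.227 -0.001]
 [-0.227  0.974  0.002]
 [ 0.     0.002 -1.   ]] 0.1
```

View pics/top0.png

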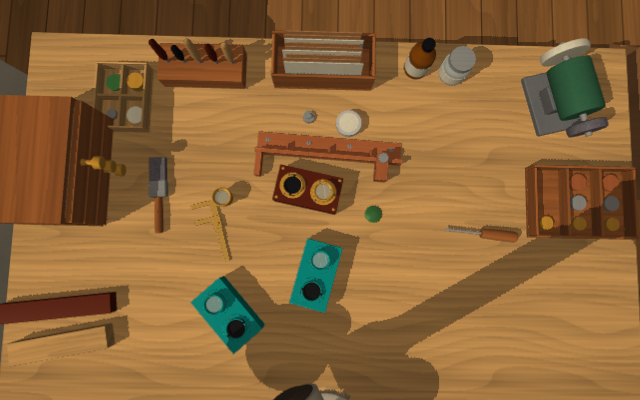

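View pics/scene0.png

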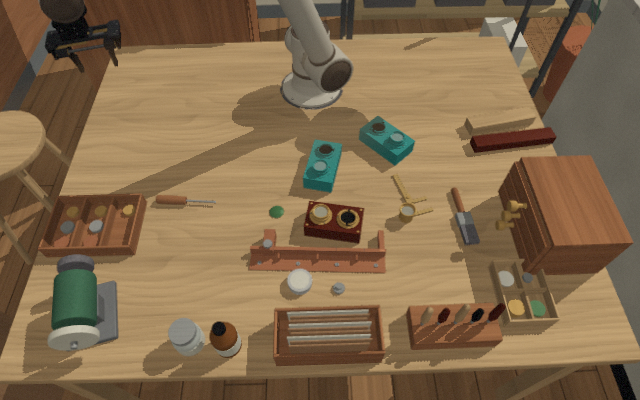

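The top view shows the viewer at (308,189), the fence running from (258,137) to (402,155), the end stop at (258,162) and the slider at (383,170). A turquoise look-alike is close in front at (316,275). The scene view agrees.

Run:
```python
from h import *
c=cam('top');f=c['frame'];hsv=cv2.cvtColor(f,cv2.COLOR_RGB2HSV)
print('hsv body',hsv[208,300],hsv[172,300],'copper',hsv[150,330],hsv[165,257],hsv[172,381])
z=cv2.resize(f[110:260,230:430],None,fx=4,fy=4,interpolation=cv2.INTER_CUBIC)
cv2.imwrite('pics/z1.png',z[:,:,::-1])
m=((hsv[...,2]<110)&((hsv[...,0]<12)|(hsv[...,0]>170))&(hsv[...,1]>140)).astype('uint8')
m[:, :265]=0;m[:,350:]=0;m[:155]=0;m[220:]=0
cs,_=cv2.findContours(m,cv2.RETR_EXTERNAL,cv2.CHAIN_APPROX_NONE)
k=max(cs,key=cv2.contourArea);q=cv2.boxPoints(cv2.minAreaRect(cv2.convexHull(k)));print(q)
P=ray(c,q,.048);print(P.round(4),np.linalg.norm(np.diff(P,axis=0),axis=1))
```

```text
hsv body [ 16 152 168] [  6 214  80] copper [ 10 183 110] [ 11 186 163] [ 11 185 152]
[[272.04703 199.78821]
 [279.9764  164.10587]
 [342.9764  178.10587]
 [335.04703 213.78821]]
[[ 0.5369  0.1298  0.048 ]
 [ 0.6201  0.1144  0.048 ]
 [ 0.591  -0.0318  0.048 ]
 [ 0.5081 -0.0151  0.048 ]] [0.08459001 0.14904847 0.0845017 ]
```

View pics/z1.png

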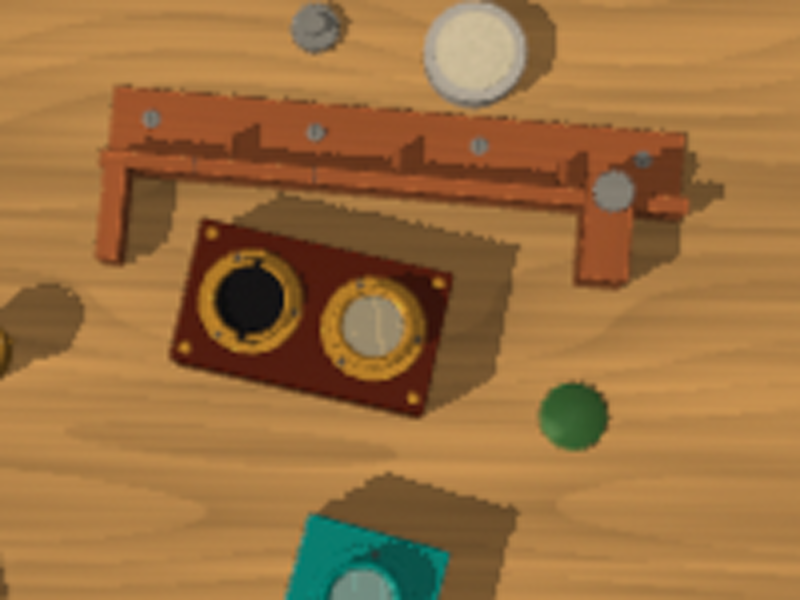

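The zoom shows the body tilted about 11° with its socket end at left. The fence foot line runs from zoom (135,170) to (575,207), the end stop inner edge is at about (128,172), and the slider is at (603,240).

```bash
cat >> h.py <<'E'
TCP=lambda:(lambda s:(np.array(s['tcp_pos']),np.array(s['ee_rot'])))(r.sense())
E
python3 - <<'E'
from h import *
c=cam('top')
z=lambda u,v:(230+u/4-.375,110+v/4-.375)
A=ray(c,[z(135,171),z(575,207)],0)
y=A[0]-A[1];y/=np.linalg.norm(y);x=np.array([y[1],-y[0],0])
print('yaw',np.degrees(np.arctan2(x[1],x[0])))
E0=ray(c,[z(127,185)],0)[0]
C=A[0]+y*((E0-A[0])@y);print('corner',C,'x',x,'y',y)
V=np.array([[.5369,.1298,0],[.6201,.1144,0],[.591,-.0318,0],[.5081,-.0151,0]])
J=lambda p:np.c_[(p-C)@x,(p-C)@y]*1000
print('viewer in jig',J(V).round(1),J(V.mean(0,keepdims=True)))
T=ray(c,[z(575,283),z(628,286)],.041);print('slider outer corners top',J(T).round(1))
e=ray(c,[z(100,262),z(122,265)],.03);print('endstop front',J(e).round(1))
for n,(u,v),h in(('blank',(574,416),.005),('turqc',(312,515),.048),('turqc2',(450,552),.048),('wax',(475,52),.024)):
    p=ray(c,[z(u,v)],h);print(n,p.round(3),J(p).round(0))
p=ray(c,[(222,197)],.04);print('tube',p.round(3),J(p).round(0))
np.savez('jig.npz',C=C,x=x,y=y)
E
```

```text
yaw -3.307606382183381
corner [0.65698759 0.16451422 0.        ] x [ 0.99833417 -0.05769656  0.        ] y [0.05769656 0.99833417 0.        ]
viewer in jig [[-117.9  -41.6]
 [ -33.9  -52.2]
 [ -54.6 -199.8]
 [-138.3 -187.9]] [[ -86.16170578 -120.36095509]]
slider outer corners top [[ -53.  -271.1]
 [ -52.2 -302.1]]
endstop front [[-61.8   6.7]
 [-62.5  -6.4]]
blank [[ 0.513 -0.108  0.005]] [[-128. -281.]]
turqc [[0.451 0.046 0.048]] [[-199. -130.]]
turqc2 [[ 0.432 -0.033  0.048]] [[-214. -210.]]
wax [[ 0.729 -0.044  0.024]] [[  84. -204.]]
tube [[0.541 0.246 0.04 ]] [[-120.   75.]]
```

```bash
cat >> h.py <<'E'
J=np.load('jig.npz');X,Y=J['x'],J['y'];C=J['C']-.007*X-.007*Y
def to(xj,yj,z,yaw=0):
    "shift mm / turn to put TCP at jig-corner coords (mm), height z mm, tool x = -jig x turned by yaw deg"
    p,R=TCP();g=C+X*xj/1000+Y*yj/1000;g[2]=z/1000
    Z=np.array([0,0,-1.]);T=np.c_[-X,np.cross(Z,-X),Z]
    T=cv2.Rodrigues(np.array([0,0,np.radians(yaw)]))[0]@T
    print('shift',(R.T@(g-p)*1000).round(1),'turn',cv2.Rodrigues(R.T@T)[0].ravel().round(4))
def where():
    p,R=TCP();d=p-C;s=r.sense();print('jig',round(d@X*1000,1),round(d@Y*1000,1),'z',round(p[2]*1000,1),'t',s['time_s'],'F',np.round(s['wrist_force'],1))
E
python3 -c "
from h import *
to(-152,-113,200)"
```

```text
shift [-490.7  565.7   92.3] turn [ 0.0013 -0.0003  0.2864]
```

```bash
python3 -m pendant '[[[-491,566,92],[0,0,0.286]],[[-491,566,92],[0,0,0.286]],[[-491,566,92],[0,0,0.286]],[[-491,566,92],[0,0,0.286]],[[-491,566,92],[0,0,0.286]],[[-491,566,92],[0,0,0.286]],[[-491,566,92],[0,0,0.286]],[[-491,566,92],[0,0,0.286]],[[-491,566,92],[0,0,0.286]],[[-491,566,92],[0,0,0.286]]]' 1; python3 -c "
from h import *
where();to(-152,-113,200)"
```

```text
time_s: 1.2
tcp_pos: [0.3737, -0.1683, 0.2315]
ee_rot: [[-0.998, 0.057, 0.001], [0.057, 0.998, -0.0], [-0.001, -0.0, -1.0]]
wrist_force: [1.9, -0.9, 0.7]
gripper_width: 1.001
gripper_force: 0.0
jig -256.6 -341.6 z 231.5 t 1.2 F [ 1.9 -0.9  0.7]
shift [-104.7  228.5   31.6] turn [-0.      0.0011  0.0007]
```

```bash
python3 -m pendant '[[[-104,226,31],[0,0,0]],[[-104,226,31],[0,0,0]],[[-104,226,31],[0,0,0]],[[-104,226,31],[0,0,0]],[[-104,226,31],[0,0,0]],[[-104,226,31],[0,0,0]],[[-104,226,31],[0,0,0]],[[-104,226,31],[0,0,0]]]' 1; python3 -c "
from h import *
where();c=cam('wrist','w1.png');to(-152,-113,85)
cc=cam('top','t2.png')"
```

```text
time_s: 2.0
tcp_pos: [0.4894, 0.0489, 0.2002]
ee_rot: [[-0.998, 0.058, -0.001], [0.058, 0.998, -0.0], [0.001, -0.0, -1.0]]
wrist_force: [-1.1, -0.5, 0.2]
gripper_width: 0.999
gripper_force: 0.0
jig -153.6 -118.1 z 200.2 t 2.0 F [-1.1 -0.5  0.2]
shift [ -1.7   5.4 115.4] turn [-0.0001 -0.0005 -0.0006]
```

View pics/w1.png

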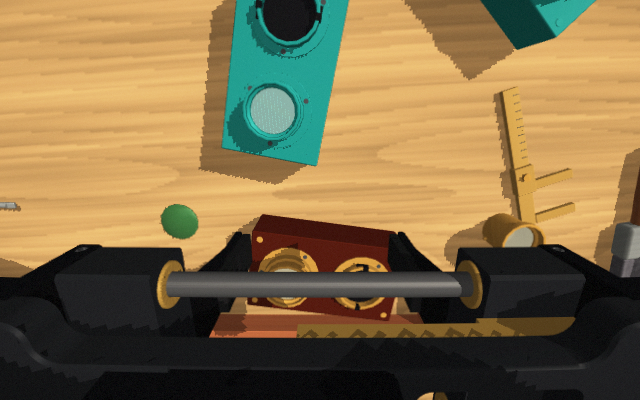

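The wrist view shows the body's front lower edge from (262,214) to (397,232), with the turquoise block clear at (318,165).

```bash
python3 -c "
from h import *
c=cam('wrist')
p=ray(c,[(262,214),(397,232),(222,150),(317,166)],0)-C
print((p@X*1000).round(1),(p@Y*1000).round(1))
to(-152,-113,85)"
```

```text
[-129.6 -107.8 -200.  -183.1] [-181.4  -30.1 -218.8 -120.4]
shift [ -1.4   5.6 115.7] turn [ 0.0001  0.0002 -0.0011]
```

```bash
python3 -m pendant '[[[-1,5,40],[0,0,0]],[[-1,5,75],[0,0,0]],[[-1,5,100],[0,0,0]],[[-1,5,115],[0,0,0]],[[-1,5,115],[0,0,0]],[[-6,5,115],[0,0,0]],[[-11,5,115],[0,0,0]],[[-16,5,115],[0,0,0]],[[-21,5,115],[0,0,0]],[[-26,5,115],[0,0,0]]]'; python3 -c "
from h import *
where()"
```

```text
time_s: 3.15
tcp_pos: [0.5161, 0.0526, 0.0856]
ee_rot: [[-0.998, 0.058, -0.001], [0.058, 0.998, -0.0], [0.001, -0.0, -1.0]]
wrist_force: [-1.9, -0.2, 0.9]
gripper_width: 1.0
gripper_force: 1.1
jig -127.2 -112.8 z 85.6 t 3.15 F [-1.9 -0.2  0.9]
```

```bash
python3 -m pendant '[[[-4,0,0],[0,0,0]],[[-8,0,0],[0,0,0]],[[-12,0,0],[0,0,0]],[[-16,0,0],[0,0,0]],[[-20,0,0],[0,0,0]],[[-24,0,0],[0,0,0]],[[-27,0,0],[0,0,0]],[[-29,0,0],[0,0,0]]]'; python3 -c "
from h import *
where()"
```

```text
time_s: 3.95
tcp_pos: [0.5456, 0.0514, 0.0853]
ee_rot: [[-0.998, 0.057, 0.0], [0.057, 0.998, 0.0], [-0.0, 0.0, -1.0]]
wrist_force: [-2.2, -0.1, 1.3]
gripper_width: 1.002
gripper_force: 1.5
jig -97.7 -112.3 z 85.3 t 3.95 F [-2.2 -0.1  1.3]
```

```bash
python3 -m pendant '[[[-1,0,0],[0,0,0]],[[-2,0,0],[0,0,0]],[[-3,0,0],[0,0,0]],[[-4,0,0],[0,0,0]]]'; python3 -m pendant '[[[-1,0,0],[0,0,0]],[[-2,0,0],[0,0,0]]]';python3 -c "
from h import *
where()"
```

```text
time_s: 4.35
tcp_pos: [0.5493, 0.0511, 0.0853]
ee_rot: [[-0.998, 0.057, 0.0], [0.057, 0.998, 0.0], [-0.0, 0.0, -1.0]]
wrist_force: [-1.5, 0.3, -0.6]
gripper_width: 1.005
gripper_force: 1.0
time_s: 4.55
tcp_pos: [0.5508, 0.051, 0.0853]
ee_rot: [[-0.998, 0.058, -0.001], [0.058, 0.998, -0.0], [0.001, -0.0, -1.0]]
wrist_force: [-5.8, 3.0, 1.8]
gripper_width: 0.997
gripper_force: 2.9
jig -92.4 -112.4 z 85.3 t 4.55 F [-5.8  3.   1.8]
```

Contact with the fence is starting. I'll press a little more, watching the force.

```bash
python3 -m pendant '[[[-1,0,0],[0,0,0]],[[-1.5,0,0],[0,0,0]]]';python3 -m pendant '[[[-1,0,0],[0,0,0]],[[-1,0,0],[0,0,0]]]';python3 -c "
from h import *
where()"
```

```text
time_s: 4.75
tcp_pos: [0.551, 0.051, 0.0853]
ee_rot: [[-0.998, 0.058, -0.004], [0.058, 0.998, -0.0], [0.004, -0.001, -1.0]]
wrist_force: [-8.4, 3.6, 5.2]
gripper_width: 1.0
gripper_force: 4.4
time_s: 4.95
tcp_pos: [0.5511, 0.0509, 0.0852]
ee_rot: [[-0.998, 0.058, -0.006], [0.058, 0.998, -0.001], [0.006, -0.001, -1.0]]
wrist_force: [-9.6, 4.8, 5.2]
gripper_width: 0.996
gripper_force: 5.0
jig -92.1 -112.5 z 85.2 t 4.95 F [-9.6  4.8  5.2]
```

```bash
python3 -m pendant '[[[8,0,0],[0,0,0]],[[20,0,0],[0,0,0]],[[20,0,-30],[0,0,0]],[[20,0,-70],[0,0,0]],[[-20,-50,-90],[0,0,0]],[[-60,-100,-90],[0,0,0]],[[-70,-150,-90],[0,0,0]],[[-70,-200,-90],[0,0,0]],[[-70,-208,-90],[0,0,0]],[[-70,-208,-90],[0,0,0]]]' 0
python3 - <<'E'
from h import *
where();to(-22,-325,175)
c=cam('top');z=cv2.resize(c['frame'][110:240,230:430],None,fx=4,fy=4,interpolation=cv2.INTER_CUBIC)
cv2.imwrite('pics/z3.png',z[:,:,::-1])
E
```

```text
time_s: 5.95
tcp_pos: [0.6117, -0.165, 0.1754]
ee_rot: [[-0.998, 0.063, 0.002], [0.063, 0.998, -0.001], [-0.002, -0.001, -1.0]]
wrist_force: [-0.7, 0.9, -0.2]
gripper_width: 0.172
gripper_force: 0.0
jig -19.2 -324.6 z 175.4 t 5.95 F [-0.7  0.9 -0.2]
shift [ 2.8 -0.4  0.4] turn [-0.0008  0.0019 -0.005 ]
```

View pics/z3.png

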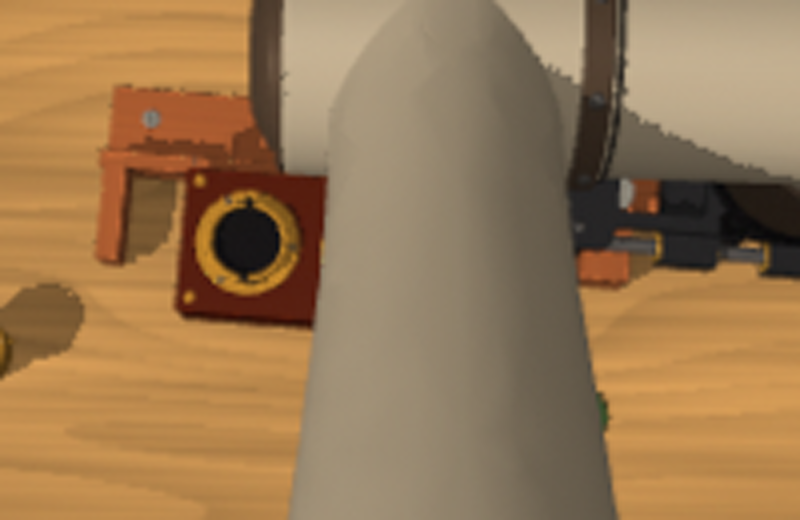

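The picture shows the body flush with the fence, parallel, with a gap to the end stop from zoom x 128 to 180; the slider is at (605,270). Next I go down beside the slider and push it.

```bash
python3 -m pendant '[[[3,-3,30],[0,0,0]],[[3,-3,60],[0,0,0]],[[3,-3,80],[0,0,0]],[[3,-3,86],[0,0,0]],[[3,-3,86],[0,0,0]],[[3,3,86],[0,0,0]],[[3,9,86],[0,0,0]],[[3,15,86],[0,0,0]],[[3,21,86],[0,0,0]],[[3,27,86],[0,0,0]]]' 0; python3 -c "
from h import *
where()"
```

```text
time_s: 7.0
tcp_pos: [0.6109, -0.1334, 0.0904]
ee_rot: [[-0.998, 0.057, 0.002], [0.057, 0.998, -0.001], [-0.002, -0.0, -1.0]]
wrist_force: [0.1, -2.2, 2.4]
gripper_width: 0.008
gripper_force: 1.3
jig -21.8 -293.1 z 90.4 t 7.0 F [ 0.1 -2.2  2.4]
```

```bash
python3 -m pendant '[[[0,8,0],[0,0,0]],[[0,16,0],[0,0,0]],[[0,24,0],[0,0,0]],[[0,32,0],[0,0,0]],[[0,40,0],[0,0,0]],[[0,48,0],[0,0,0]],[[0,56,0],[0,0,0]],[[0,64,0],[0,0,0]],[[0,72,0],[0,0,0]],[[0,78,0],[0,0,0]]]' 0; python3 -c "
from h import *
where()"
```

```text
time_s: 8.0
tcp_pos: [0.6148, -0.0556, 0.0893]
ee_rot: [[-0.998, 0.057, -0.0], [0.057, 0.998, -0.001], [0.0, -0.001, -1.0]]
wrist_force: [1.2, -4.9, 1.3]
gripper_width: 0.006
gripper_force: 2.8
jig -22.5 -215.2 z 89.3 t 8.0 F [ 1.2 -4.9  1.3]
```

Now it is pushing the body too (5 N). I'll continue slowly to the end stop.

```bash
python3 -m pendant '[[[0,4,0],[0,0,0]],[[0,8,0],[0,0,0]],[[0,12,0],[0,0,0]],[[0,15,0],[0,0,0]],[[0,17,0],[0,0,0]],[[0,19,0],[0,0,0]]]' 0;python3 -m pendant '[[[0,1,0],[0,0,0]],[[0,2,0],[0,0,0]]]' 0;python3 -m pendant '[[[0,1,0],[0,0,0]],[[0,2,0],[0,0,0]]]' 0;python3 -c "
from h import *
where()"
```

```text
time_s: 8.6
tcp_pos: [0.6158, -0.0372, 0.0893]
ee_rot: [[-0.998, 0.057, -0.0], [0.057, 0.998, -0.001], [0.0, -0.001, -1.0]]
wrist_force: [2.7, -5.3, 0.6]
gripper_width: 0.004
gripper_force: 2.7
time_s: 8.8
tcp_pos: [0.6159, -0.0352, 0.0893]
ee_rot: [[-0.998, 0.057, -0.0], [0.057, 0.998, -0.001], [0.0, -0.001, -1.0]]
wrist_force: [3.2, -5.4, 0.6]
gripper_width: 0.005
gripper_force: 2.7
time_s: 9.0
tcp_pos: [0.6161, -0.0333, 0.0893]
ee_rot: [[-0.998, 0.057, -0.0], [0.057, 0.998, -0.001], [0.0, -0.001, -1.0]]
wrist_force: [1.6, -5.5, 1.9]
gripper_width: 0.006
gripper_force: 2.7
jig -22.5 -192.8 z 89.3 t 9.0 F [ 1.6 -5.5  1.9]
```

```bash
for i in 1 2 3; do python3 -m pendant '[[[0,1.3,0],[0,0,0]],[[0,2.5,0],[0,0,0]]]' 0 | grep -E 'tcp|wrist'; done; python3 -c "
from h import *
where()
c=cam('top','t4.png');z=cv2.resize(c['frame'][110:240,230:430],None,fx=4,fy=4,interpolation=cv2.INTER_CUBIC)
cv2.imwrite('pics/z4.png',z[:,:,::-1])"
```

```text
tcp_pos: [0.6162, -0.0308, 0.0893]
wrist_force: [2.4, -5.4, 1.0]
tcp_pos: [0.6163, -0.0283, 0.0893]
wrist_force: [2.3, -5.9, 0.4]
tcp_pos: [0.6165, -0.0258, 0.0893]
wrist_force: [2.5, -5.6, 1.2]
jig -22.4 -185.3 z 89.3 t 9.6 F [ 2.5 -5.6  1.2]
```

View pics/z4.png

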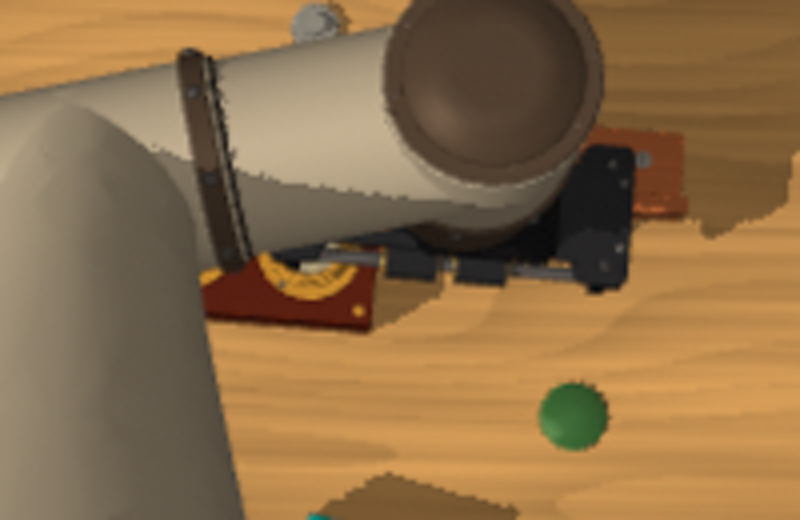

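The body's right end is now at zoom x≈372, and nothing has stalled. I'll keep pushing until the force rises.

```bash
for i in 1 2 3; do python3 -m pendant '[[[0,1,0],[0,0,0]],[[0,2,0],[0,0,0]]]' 0 | grep -E 'tcp|wrist'; done; python3 -c "
from h import *
where()
c=cam('top');f=ray(c,[(230+371/4-.4,110+328/4-.4)],.048)-C;print(f@X,f@Y)"
```

```text
tcp_pos: [0.6166, -0.0243, 0.0893]
wrist_force: [2.1, -10.4, 0.6]
tcp_pos: [0.6166, -0.0241, 0.0893]
wrist_force: [4.8, -17.5, 0.8]
tcp_pos: [0.6166, -0.0239, 0.0893]
wrist_force: [5.1, -24.3, -0.5]
jig -22.4 -183.4 z 89.3 t 10.25 F [  5.1 -24.3  -0.5]
[-0.08269584] [-0.14786736]
```

Seated against the end stop. I'll withdraw, go round to the front and press the body flat once more.

```bash
python3 -m pendant '[[[0,-5,0],[0,0,0]],[[0,-12,0],[0,0,0]],[[0,-12,-40],[0,0,0]],[[0,-12,-80],[0,0,0]],[[30,20,-80],[0,0,0]],[[70,60,-80],[0,0,0]],[[98,100,-80],[0,0,0]],[[98,108,-80],[0,0,0]],[[98,108,-80],[0,0,0]]]' 0; python3 -m pendant '[[[0,0,0],[0,0,0]],[[0,0,0],[0,0,0]],[[0,0,0],[0,0,0]],[[0,0,0],[0,0,0]]]' 1; python3 -c "
from h import *
where();to(-120,-75,85)"
```

```text
time_s: 11.2
tcp_pos: [0.5242, 0.0963, 0.1695]
ee_rot: [[-0.999, 0.053, -0.0], [0.053, 0.999, 0.001], [0.0, 0.001, -1.0]]
wrist_force: [0.2, -1.0, -0.3]
gripper_width: 0.005
gripper_force: 0.0
time_s: 11.6
tcp_pos: [0.5254, 0.0932, 0.1691]
ee_rot: [[-0.998, 0.059, -0.0], [0.059, 0.998, -0.0], [0.0, -0.0, -1.0]]
wrist_force: [0.5, -0.2, 0.3]
gripper_width: 0.285
gripper_force: 0.0
jig -120.2 -71.7 z 169.1 t 11.6 F [ 0.5 -0.2  0.3]
shift [-0.3 -3.2 84.1] turn [-0.0002 -0.0005 -0.0011]
```

```bash
python3 -m pendant '[[[0,-2,30],[0,0,0]],[[0,-2,60],[0,0,0]],[[0,-2,80],[0,0,0]],[[0,-2,84],[0,0,0]],[[0,-2,84],[0,0,0]],[[-6,-2,84],[0,0,0]],[[-12,-2,84],[0,0,0]],[[-18,-2,84],[0,0,0]],[[-22,-2,84],[0,0,0]],[[-25,-2,84],[0,0,0]]]' 1|grep -E 'tcp|wrist|width'; for i in 1 2 3; do python3 -m pendant '[[[-1,0,0],[0,0,0]],[[-1.5,0,0],[0,0,0]]]' 1|grep -E 'tcp|wrist|width'; done; python3 -c "
from h import *
where()"
```

```text
tcp_pos: [0.5507, 0.0907, 0.0857]
wrist_force: [1.0, 0.2, 0.1]
gripper_width: 0.994
tcp_pos: [0.5515, 0.0905, 0.0853]
wrist_force: [0.0, -0.3, 1.0]
gripper_width: 0.999
tcp_pos: [0.5529, 0.0905, 0.0853]
wrist_force: [0.3, 0.4, 0.5]
gripper_width: 1.004
tcp_pos: [0.5534, 0.0902, 0.0851]
wrist_force: [-4.5, 2.3, 2.6]
gripper_width: 0.999
jig -92.2 -73.1 z 85.1 t 13.2 F [-4.5  2.3  2.6]
```

```bash
python3 -m pendant '[[[-2,0,0],[0,0,0]],[[-4,0,0],[0,0,0]],[[-4,0,0],[0,0,0]]]' 1|grep -E 'tcp|wrist'; python3 -m pendant '[[[10,0,0],[0,0,0]],[[25,0,0],[0,0,0]],[[25,0,-40],[0,0,0]],[[40,-40,-80],[0,0,0]],[[60,-85,-100],[0,0,0]],[[60,-130,-120],[0,0,0]],[[60,-175,-120],[0,0,0]],[[60,-220,-120],[0,0,0]],[[60,-265,-120],[0,0,0]],[[60,-300,-120],[0,0,0]]]' 0
python3 - <<'E'
from h import *
where()
c=cam('top','t5.png');z=cv2.resize(c['frame'][110:240,230:430],None,fx=4,fy=4,interpolation=cv2.INTER_CUBIC)
cv2.imwrite('pics/z5.png',z[:,:,::-1])
E
```

```text
tcp_pos: [0.5538, 0.0896, 0.0844]
wrist_force: [-12.0, 4.2, 6.9]
time_s: 14.5
tcp_pos: [0.4813, -0.2085, 0.2059]
ee_rot: [[-0.998, 0.058, 0.003], [0.058, 0.998, -0.001], [-0.003, -0.001, -1.0]]
wrist_force: [1.2, 0.5, 0.4]
gripper_width: 0.173
gripper_force: 0.0
jig -146.9 -375.5 z 205.9 t 14.5 F [1.2 0.5 0.4]
```

View pics/z5.png

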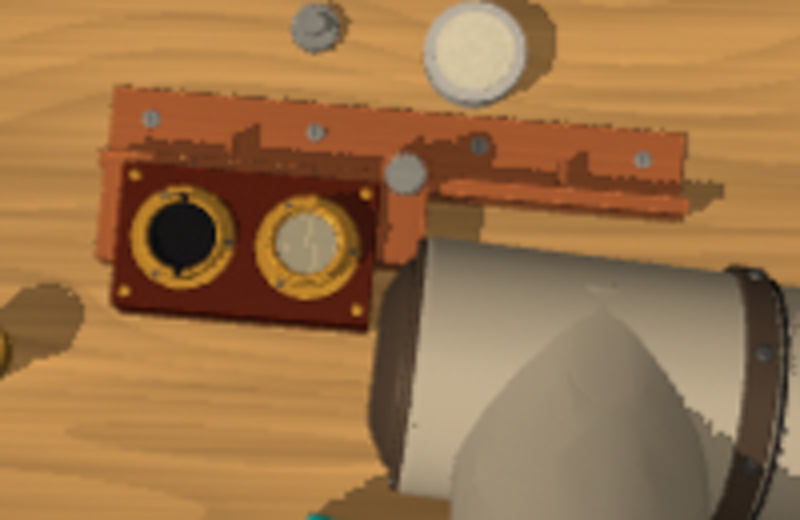

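The picture shows the body nested: flush with the fence, against the end stop (zoom x≈120), with the slider touching at x≈380. I'll finish with one gentle slider nudge to close any gap left by the front press.

```bash
python3 -m pendant '[[[0,0,0],[0,0,0]],[[0,0,0],[0,0,0]],[[0,0,0],[0,0,0]]]' 0|grep -E 'width'; python3 -c "
from h import *
where();to(-22,-205,175);to(-22,-205,90)"
```

```text
gripper_width: 0.006
jig -146.7 -372.2 z 205.5 t 14.85 F [-0.4  0.3 -0.3]
shift [-125.   166.9   30.5] turn [-0.0001  0.0006  0.0019]
shift [-125.   166.9  115.5] turn [-0.0001  0.0006  0.0019]
```

```bash
python3 -m pendant '[[[-40,50,30],[0,0,0]],[[-80,100,30],[0,0,0]],[[-115,145,30],[0,0,0]],[[-125,165,30],[0,0,0]],[[-125,165,30],[0,0,0]],[[-125,165,70],[0,0,0]],[[-125,165,105],[0,0,0]],[[-125,165,115],[0,0,0]],[[-125,165,115],[0,0,0]],[[-125,170,115],[0,0,0]]]' 0|grep -E 'tcp|wrist'; python3 -m pendant '[[[0,5,0],[0,0,0]],[[0,10,0],[0,0,0]],[[0,13,0],[0,0,0]],[[0,15,0],[0,0,0]]]' 0|grep -E 'tcp|wrist'; python3 -c "
from h import *
where()"
```

```text
tcp_pos: [0.6168, -0.0434, 0.0919]
wrist_force: [0.8, 0.1, 0.1]
tcp_pos: [0.617, -0.0279, 0.0911]
wrist_force: [0.1, 0.8, -1.1]
jig -21.8 -187.4 z 91.1 t 16.25 F [ 0.1  0.8 -1.1]
```

```bash
for i in 1 2 3; do python3 -m pendant '[[[0,1,0],[0,0,0]],[[0,2,0],[0,0,0]]]' 0 | grep -E 'tcp|wrist'; done; python3 -c "
from h import *
where()"
```

```text
tcp_pos: [0.6169, -0.0263, 0.0904]
wrist_force: [0.2, -0.2, -0.5]
tcp_pos: [0.617, -0.0245, 0.0903]
wrist_force: [-0.4, -3.7, -0.9]
tcp_pos: [0.617, -0.0242, 0.0903]
wrist_force: [2.2, -11.4, -1.2]
jig -22.0 -183.7 z 90.3 t 16.85 F [  2.2 -11.4  -1.2]
```

Stalled at the same place, so everything is seated. I'll withdraw, take a last check and hand in.

```bash
python3 -m pendant '[[[0,-5,0],[0,0,0]],[[0,-15,0],[0,0,0]],[[0,-15,-50],[0,0,0]],[[0,-15,-90],[0,0,0]],[[60,-60,-110],[0,0,0]],[[100,-110,-120],[0,0,0]],[[125,-160,-120],[0,0,0]],[[125,-190,-120],[0,0,0]],[[125,-190,-120],[0,0,0]],[[125,-190,-120],[0,0,0]]]' 0|grep -E 'tcp|wrist'
python3 - <<'E'
from h import *
where()
c=cam('top','t6.png');z=cv2.resize(c['frame'][110:240,230:430],None,fx=4,fy=4,interpolation=cv2.INTER_CUBIC)
cv2.imwrite('pics/z6.png',z[:,:,::-1])
E
```

```text
tcp_pos: [0.4799, -0.2073, 0.2109]
wrist_force: [-0.1, 0.7, -0.3]
jig -148.4 -374.4 z 210.9 t 17.85 F [-0.1  0.7 -0.3]
```

View pics/z6.png

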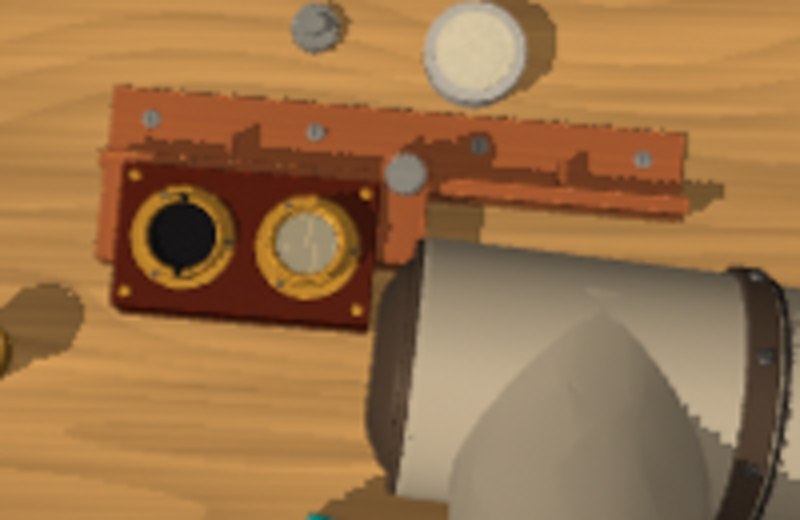

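The picture shows the body still nested, with its corners at about (122,165) and (370,328), the slider against it at (385,230), and the thumb wheel and wax tin unmoved.

```bash
python3 -c "
from station import r
print(r.finish_job())"
```

```text
the job is handed in; nothing more can be done
None
```

The job is handed in at about 18 s of the 64 s: by camera and contact force the body sits flat against the fence and end stop with the sliding stop touching its other end, and the thumb wheel and wax tin look unmoved in the last close-up; no verdict was returned.

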